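Put the finished sinker away through the dust flap

TASK

The yellow sinker is painted and dry: pick it up and push it down through the red spring flap in the top of the green stock box, keeping hold of it while it pushes the flap well open, then let go so that it drops inside and the flap swings shut behind it. Do not just drop it onto the flap, and leave the bare grey sinker standing where it is.

Things in the scene. Friction and masses are not known exactly. Their poses are not given: they have to be found in the camera images.
- yellow_sinker_mid (a point): Middle (on the axis, 44 mm above the foot) of the yellow zinc sinker, 0.5 kg, standing upright on the bench. Round about its z axis: flat-footed body 40 mm in diameter up to 33 mm above the foot, tapering to 24 mm at 55 mm, then a straight 24 mm neck up to 88 mm; a thin brass eye rises 12 mm more. Grip the neck, 11 to 44 mm above this point, at any yaw.
- bare_sinker_mid (a point): The same point on the bare grey sinker, of the same shape and size as the yellow one. It must stay standing where it is (within 20 mm).
- mouth (a point): Centre of the 90 x 90 mm mouth, level with the top face of the green stock box (170 x 170, 210 mm high, fixed, yaw varies). z up, x towards the flap's hinged edge, y along the hinge. The top is 6 mm thick; below it the box is empty, its floor 204 mm under this point. The sinker goes in upright, foot first, centred; let go with its foot about 50 mm below the mouth, it falls in by itself.
- flap (a joint): Angle of the red spring flap filling the mouth, an 84 x 86 mm plate 3 mm thick, hinged at the mouth's +x edge: 0 = shut (level, about flush with the top), up to 1.45 rad as it swings down into the box. A light spring shuts it (about 1 N to start it, about 2 N when well open). With the sinker's foot centred 50 mm below the mouth it stands at about 1.1 rad.
Not all that is in view belongs to the job. Of the things that look like the part that bears yellow_sinker_mid, take the one that is farthest from the robot's base at the start. Leave any blue or pink look-alike of the part that bears mouth alone.

How it is judged:
By the outcome, as a careful person would: the job done as asked, in the order asked, and still so for the second after the job is handed in, with the robot touching nothing.
It also fails if it takes over 38 s, if anything falls off the work surface, if the arm or the gripper's body presses on something with over 40 N, if the wrist force passes 120 N, or if a joint passes its speed limit or range.

ROBOT

A 6-joint arm with a two-finger parallel gripper is mounted at the origin on the work surface. World frame = base frame: x ahead of the robot, y to its left, z up, the work surface at z = 0. Lengths are in mm, angles in rad, forces in N, time in s.
With the tool pointing down it reaches from about 250 to 775 mm from the base axis. Payload 8.9 kg.
Tool frame: the origin (TCP) lies at the very end of the fingers, on their centre line; the grasp point (between the pads) lies 19 mm behind it; z points along the fingers, x is the direction in which the jaws open and shut, and the axes are right-handed (so a half turn about z gives the same grasp; the last joint's range is limited). The gripper opens to 85 mm and grips with 20 to 120 N. Pads are 22 mm wide; open, the fingers measure 114 mm over their backs; the gripper's body (76 mm by 85 mm) begins 54 mm behind the grasp point. The pads swing forward as they close: fully open they stand 13 mm farther back than shut.
Start: joints at [-0.139, 0.291, -0.153, 1.127, 0, 1.431], TCP at [524.999, 0.004, 194.405] pointing down, gripper open.
Joint ranges: [-2.52, 2.52], [-0.91, 1.74], [-1.3, 1.37], [-1.96, 2.02], [-1.52, 1.47], [-3.14, 3.14]. Speed limits (rad/s): [2.22, 2.22, 2.79, 3.14, 3.14, 3.14].

INTERFACE

Orientations are given as a unit quaternion [w, x, y, z].
In Python, from cell import get_obs, grab_frame, close_job, recognise, silhouettes gives the robot as it stands.
- The arm moves only by the tool drive_tool, never from a script. Its argument "steps" is a list of rows, each an object of numbers: "tx", "ty", "tz": the shift along the tool's x, y, z in mm; "ax", "ay", "az": the turn, a rotation vector about the tool's x, y, z in rad; "claw": the finger opening in mm, from 0 to 85.4. A call has 1 to 12 rows; each row is the pose to reach, as a shift and turn from the pose commanded when the call began, along the tool's axes at that moment; what a row does not reach only later rows make up. A row lasts 1/12 s, in which the tool goes at most 41.7 mm and 7.16 degrees, less where a joint would pass 70% of its speed; a pose out of reach is approached as far as the arm can. A call with a gripper value outside its range is refused whole. The fingers move at their own pace and stop on an object; "squeeze" is the grip in N (left out, the last holds). Time passes only in rows, so rows that repeat a pose let the fingers close. It gives the time, the measured TCP pose, the force and the opening at its end, in the units of the state.
- get_obs(): the state, without advancing time (a new reading comes with each control period).
- grab_frame(name): name is "scene" or "side" or "wrist"; returns a dict with "pixels" (384x512x3 uint8, red, green, blue), "fx", "fy", "cx", "cy" (pixels), "eye" and "attitude" of the camera in the world; the wrist camera has in their place "tool_from_camera" (4x4, takes a point from camera to tool coordinates, whose origin is the TCP and whose axes are the tool frame's). Camera axes: x right, y down, z forward; pixel columns grow to the right and rows downward; lengths in mm; the calibration is good to about 2 mm. A picture is of the moment at which its call begins: read the wrist's pose just before it. There is no depth.
- close_job(): hands the job in, once; it reports no verdict.
Trained networks look in a picture, given as the dict that the camera call returned (one of the last four; its "shot" number tells which), for a name from the list of things; names that differ only in an ending like _2 or _b are one class to them, and where a whole thing is asked for, a point or a joint stands for the part that bears it (a point fixed in the world has none). Each returns a list of dicts, best first, with "conf" (0 to 1); they miss things now and then, are a little off and sometimes report something else, mostly with a low value. They report only what shows in the picture. A call takes as long as a camera call. They do not tell look-alikes from the thing itself.
- recognise(picture, query): "position" ([row, column] in pixels, amid what is visible of it).
- silhouettes(picture, query): "mask" (384x512 bool, what is visible of it) and "position" ([row, column] in pixels, amid what is visible of it).
The state is a dict: "t": time; "joint_pos": joint angles; "joint_vel": joint speeds; "joint_efforts": joint torques, N m; "tcp_pos": TCP position; "ee_rot": TCP orientation; "ft_force": force on the tool from outside, world axes, zero at the start; "wrist_torque": the same for the moment, N m; "finger_gap": opening from 0.0 (shut) to 1.0 (fully open).
Only numpy, scipy, OpenCV 4.12 (cv2) and the standard library are available. Lean on these libraries where they do the work, as an engineer would, in place of code of your own. Each camera call takes 0.05 s, during which the arm holds its last target. There are 200 camera calls.

## Working session

There is one attempt and no reset: what is moved stays moved. The work goes in short steps, Python scripts to look and compute and a tool call to move; the robot and the scene stay as the last step left them, time stands still between calls to the robot, and variables do not carry over. Pictures are saved under pics/ and viewed, about 8 in all and at most 12, crops included, and the job is handed in when it is done.

Besides the shell and the picture viewer there is one more tool, called as name(argument=value, ...), one argument or row to a line, values as JSON. drive_tool: Moves the arm, as the interface text tells. Its arguments: {"type":"object","properties":{"steps":{"type":"array"},"squeeze":{"type":"number"}},"required":["steps"]}

```bash
mkdir -p pics; cat > h.py <<'E'
import numpy as np, cv2
from cell import *
from scipy.spatial.transform import Rotation as R
def quat(q): return R.from_quat([q[1],q[2],q[3],q[0]]).as_matrix()
def cam(f,o=None):
    if 'eye' in f:
        a=np.array(f['attitude'],float)
        return (a if a.shape==(3,3) else quat(a)),np.array(f['eye'],float)
    T=np.array(f['tool_from_camera']); W=np.eye(4); W[:3,:3]=quat(o['ee_rot']); W[:3,3]=o['tcp_pos']
    M=W@T; return M[:3,:3],M[:3,3]
def ray(f,rc,o=None):
    A,e=cam(f,o); d=A@np.array([(rc[1]-f['cx'])/f['fx'],(rc[0]-f['cy'])/f['fy'],1]); return e,d
def onz(f,rc,z,o=None):
    e,d=ray(f,rc,o); return e+d*(z-e[2])/d[2]
def proj(f,p,o=None):
    A,e=cam(f,o); c=A.T@(np.array(p)-e); return [f['cy']+f['fy']*c[1]/c[2],f['cx']+f['fx']*c[0]/c[2]]
def save(f,n): cv2.imwrite(n,f['pixels'][:,:,::-1])
E
cat > a.py <<'E'
from h import *
np.set_printoptions(precision=2,suppress=True)
o=get_obs(); print(o)
for n in ['scene','side','wrist']:
    f=grab_frame(n); save(f,f'pics/{n}0.png')
    print(n,{k:v for k,v in f.items() if k!='pixels'})
    for q,z in [('yellow_sinker_mid',44),('bare_sinker_mid',44),('mouth',210),('flap',210)]:
        for r in recognise(f,q)[:4]:
            print(q,np.round(r['position']),round(r['conf'],2),onz(f,r['position'],z,o))
a=[cv2.imread(f'pics/{n}0.png') for n in ['scene','side']]
cv2.imwrite('pics/ab.png',cv2.resize(np.hstack(a),(800,300)))
E
python3 a.py
```

```text
{'t': 0.0, 'joint_pos': array([-0.14,  0.29, -0.15,  1.13, -0.  ,  1.43]), 'joint_vel': array([-0., -0.,  0., -0.,  0.,  0.]), 'joint_efforts': array([ -0.  , -53.72,  33.14,   0.02,  -0.  ,   0.  ]), 'tcp_pos': array([524.5 ,   0.07, 193.82]), 'ee_rot': array([-0.,  1.,  0., -0.]), 'ft_force': array([-0.24, -0.2 ,  0.76]), 'wrist_torque': array([-0.08,  0.04,  0.03]), 'finger_gap': 0.9991849233100037}
scene {'fx': 468.30454306129104, 'fy': 468.30454306129104, 'cx': 261.15394987601695, 'cy': 195.31764463940468, 'eye': array([ 810.84,  185.55, 1328.92]), 'attitude': array([-0.09,  0.6 ,  0.78, -0.12]), 'shot': 1}
yellow_sinker_mid [225. 175.] 0.65 [ 573.54 -118.78   44.  ]
bare_sinker_mid [226. 127.] 0.65 [ 611.42 -249.3    44.  ]
bare_sinker_mid [214. 281.] 0.34 [465.72 161.87  44.  ]
mouth [222. 279.] 0.85 [529.99 165.03 210.  ]
mouth [141. 332.] 0.82 [286.19 245.08 210.  ]
mouth [233. 389.] 0.73 [487.83 430.   210.  ]
flap [226. 396.] 0.89 [465.82 444.49 210.  ]
flap [212. 281.] 0.77 [506.1  162.85 210.  ]
flap [133. 336.] 0.77 [260.14 249.33 210.  ]
side {'fx': 494.9494625619626, 
[... 392 characters left out ...]
  210.  ]
flap [133. 141.] 0.8 [472.6  438.32 210.  ]
wrist {'fx': 278.7892859439334, 'fy': 278.7892859439334, 'cx': 250.99747443878937, 'cy': 194.7529019230021, 'tool_from_camera': array([[   1.  ,    0.  ,    0.  ,    0.47],
       [  -0.  ,    0.95,    0.33,  -85.97],
       [  -0.  ,   -0.33,    0.95, -179.55],
       [   0.  ,    0.  ,    0.  ,    1.  ]]), 'shot': 3}
yellow_sinker_mid [199. 234.] 0.97 [503.43 -33.79  44.  ]
yellow_sinker_mid [253. 280.] 0.83 [ 564.57 -111.19   44.  ]
yellow_sinker_mid [195. 176.] 0.74 [431.   -28.51  44.  ]
bare_sinker_mid [330. 309.] 0.66 [ 613.05 -243.52   44.  ]
mouth [16. 31.] 0.86 [413.28 125.24 210.  ]
mouth [ 50. 227.] 0.63 [512.44 110.08 210.  ]
```

View pics/scene0.png

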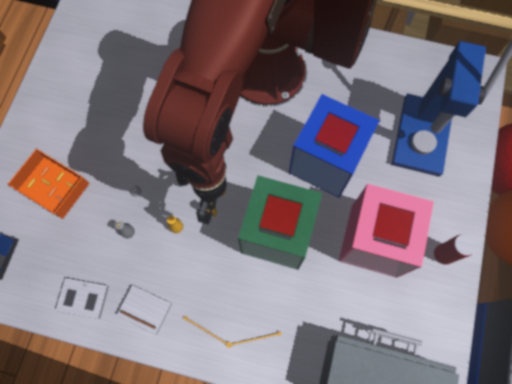

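View pics/side0.png

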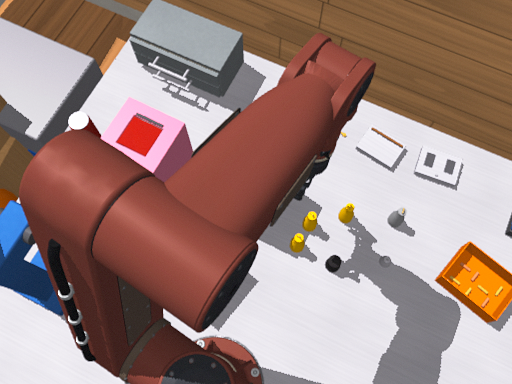

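The scene view shows a green box with a red flap at about (215,281), with blue and pink look-alikes beside it. The side view shows three yellow sinkers at (213,348), (221,311) and (243,297), and the grey one at (217,397). The farthest yellow from the base is the one at about (568,-119).

drive_tool(
  steps=[
    {"tx": 15, "ty": 36, "tz": 10, "claw": 85},
    {"tx": 29, "ty": 75, "tz": 25, "claw": 85},
    {"tx": 43, "ty": 112, "tz": 40, "claw": 85},
    {"tx": 43, "ty": 119, "tz": 40, "claw": 85},
    {"tx": 43, "ty": 119, "tz": 40, "claw": 85},
    {"tx": 43, "ty": 119, "tz": 40, "claw": 85},
  ],
  squeeze=60,
)

```text
invalid input at $.steps[0]: expected keys tx, ty, tz, ax, ay, az, claw
```

```bash
cat > b.py <<'E'
from h import *
np.set_printoptions(precision=1,suppress=True)
o=get_obs(); print(o['t'],o['tcp_pos'],o['ee_rot'])
f=grab_frame('wrist'); save(f,'pics/w1.png')
for r in silhouettes(f,'yellow_sinker_mid')[:4]:
    m=r['mask']; v,u=np.nonzero(m); print(r['conf'],r['position'],v.min(),v.max(),u.min(),u.max(),onz(f,r['position'],44,o))
    # fit (x,y): project model outline
    from scipy.optimize import minimize
    def mask(p):
        out=np.zeros(m.shape,np.uint8)
        for (z0,r0),(z1,r1) in [((0,20),(33,20)),((33,20),(55,12)),((55,12),(88,12))]:
            t=np.linspace(0,6.283,30); P=[(p[0]+q*np.cos(a),p[1]+q*np.sin(a),z) for z,q in((z0,r0),(z1,r1)) for a in t]
            h=cv2.convexHull(np.array([proj(f,x,o)[::-1] for x in P],np.float32)); cv2.fillConvexPoly(out,np.round(h).astype(int),1)
        return out>0
    p0=onz(f,r['position'],44,o)[:2]
    b=minimize(lambda p:-(mask(p)&m).sum()/(mask(p)|m).sum(),p0,method='Nelder-Mead',options=dict(initial_simplex=[p0,p0+[10,0],p0+[0,10]],xatol=.3))
    print('fit',b.x,-b.fun)
E
python3 b.py
```

```text
0.75 [525.    0.  194.4] [0. 1. 0. 0.]
0.79 [200.6, 235.3] 180 227 218 247 [506.2 -36.   44. ]
fit [501.6 -40.9] 0.9165275459098498
0.69 [196.9, 179.7] 176 221 155 197 [436.5 -31.   44. ]
fit [430.2 -33.9] 0.9416167664670658
0.57 [253.7, 279.9] 233 288 267 295 [ 565.1 -112.4   44. ]
fit [ 568.1 -122.6] 0.9537750385208013
```

View pics/w1.png

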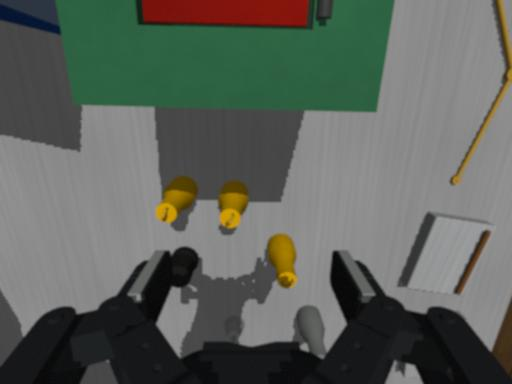

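The wrist view shows three upright yellow sinkers. The farthest is at (257,282), and fitting its outline puts it at (568,-123). The grey one is at (330,310). The move was refused because every row needs all the keys.

drive_tool(
  steps=[
    {"tx": 15, "ty": 36, "tz": 10, "ax": 0, "ay": 0, "az": 0, "claw": 85},
    {"tx": 29, "ty": 73, "tz": 20, "ax": 0, "ay": 0, "az": 0, "claw": 85},
    {"tx": 43, "ty": 110, "tz": 30, "ax": 0, "ay": 0, "az": 0, "claw": 85},
    {"tx": 43, "ty": 122, "tz": 40, "ax": 0, "ay": 0, "az": 0, "claw": 85},
    {"tx": 43, "ty": 122, "tz": 40, "ax": 0, "ay": 0, "az": 0, "claw": 85},
    {"tx": 43, "ty": 122, "tz": 40, "ax": 0, "ay": 0, "az": 0, "claw": 85},
  ],
  squeeze=60,
)

```text
t: 1.35
tcp_pos: [567.2, -122.1, 153.6]
ee_rot: [-0.0, 1.0, -0.001, -0.001]
ft_force: [0.8, 0.0, 0.6]
finger_gap: 0.995
```

```bash
python3 b.py
```

```text
1.35 [ 567.2 -122.1  153.6] [-0.  1. -0. -0.]
0.85 [95.3, 114.7] 76 116 72 146 [434.8 -33.1  44. ]
fit [430.7 -34.5] 0.9508856682769726
0.68 [179.6, 252.2] 158 207 235 269 [ 569.2 -118.8   44. ]
fit [ 568.7 -122.6] 0.9087791495198903
0.64 [100.7, 187.2] 83 122 158 209 [505.3 -38.2  44. ]
fit [502.  -40.4] 0.9349736379613357
```

Alignment confirmed within 1 mm. Next I descend to z≈57 and close.

drive_tool(
  steps=[
    {"tx": 1, "ty": 0, "tz": 25, "ax": 0, "ay": 0, "az": 0, "claw": 85},
    {"tx": 1, "ty": 0, "tz": 55, "ax": 0, "ay": 0, "az": 0, "claw": 85},
    {"tx": 1, "ty": 0, "tz": 80, "ax": 0, "ay": 0, "az": 0, "claw": 85},
    {"tx": 1, "ty": 0, "tz": 97, "ax": 0, "ay": 0, "az": 0, "claw": 85},
    {"tx": 1, "ty": 0, "tz": 97, "ax": 0, "ay": 0, "az": 0, "claw": 60},
    {"tx": 1, "ty": 0, "tz": 97, "ax": 0, "ay": 0, "az": 0, "claw": 10},
    {"tx": 1, "ty": 0, "tz": 97, "ax": 0, "ay": 0, "az": 0, "claw": 10},
    {"tx": 1, "ty": 0, "tz": 97, "ax": 0, "ay": 0, "az": 0, "claw": 10},
    {"tx": 1, "ty": 0, "tz": 97, "ax": 0, "ay": 0, "az": 0, "claw": 10},
    {"tx": 1, "ty": 0, "tz": 97, "ax": 0, "ay": 0, "az": 0, "claw": 10},
    {"tx": 1, "ty": 0, "tz": 97, "ax": 0, "ay": 0, "az": 0, "claw": 10},
    {"tx": 1, "ty": 0, "tz": 97, "ax": 0, "ay": 0, "az": 0, "claw": 10},
  ],
  squeeze=60,
)

```text
t: 2.45
tcp_pos: [569.2, -122.1, 57.7]
ee_rot: [0.0, 1.0, -0.0, 0.0]
ft_force: [-0.8, -0.2, 0.3]
finger_gap: 0.116
```

Gap 0.116 is about 10 mm, not the 24 mm neck. I need to look before moving.

```bash
python3 b.py; python3 - <<'E'
from h import *
f=grab_frame('side'); a=f['pixels'][140:300,250:450,::-1]; a=cv2.resize(a,None,fx=2.4,fy=2.4)
b=cv2.imread('pics/w1.png')
cv2.imwrite('pics/c1.png',cv2.resize(np.hstack([a[:384],b[:, 100:420]]),None,fx=.98,fy=.98))
E
```

```text
2.45 [ 569.2 -122.1   57.7] [ 0.  1. -0.  0.]
0.89 [101.2, 148.9] 75 133 95 190 [502.9 -38.   44. ]
fit [501.8 -40.6] 0.9661637931034482
0.61 [93.9, 51.0] 64 124 0 98 [439.7 -33.5  44. ]
fit [428.7 -33.8] 0.9421795374362995
0.59 [213.8, 248.2] 179 265 225 274 [ 567.9 -118.1   44. ]
fit [ 568.9 -122.5] 0.8143798338584932
```

View pics/c1.png

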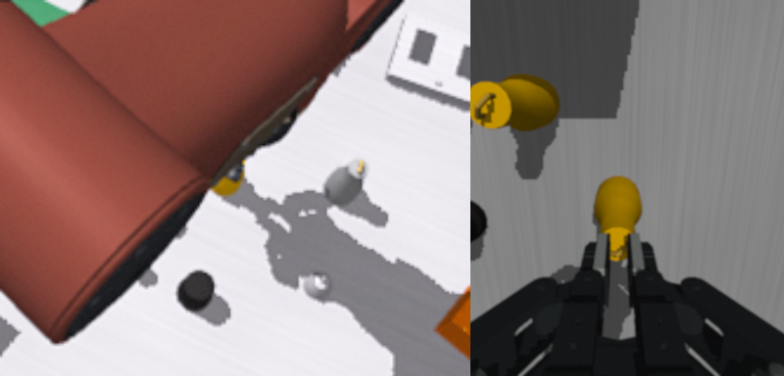

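```bash
python3 - <<'E'
from h import *
o=get_obs();print(o['finger_gap'])
f=grab_frame('wrist'); 
for z in (57.7,76.7): print(z,[np.round(proj(f,(569+d,-122.3,z),o)) for d in (-12,12)])
a=f['pixels'][160:290,190:310,::-1]; cv2.imwrite('pics/c2.png',cv2.resize(a,None,fx=4.5,fy=4.5,interpolation=cv2.INTER_CUBIC))
E
```

```text
0.12117255771148669
57.7 [array([227., 233.]), array([227., 267.])]
76.7 [array([240., 231.]), array([240., 268.])]
```

View pics/c2.png

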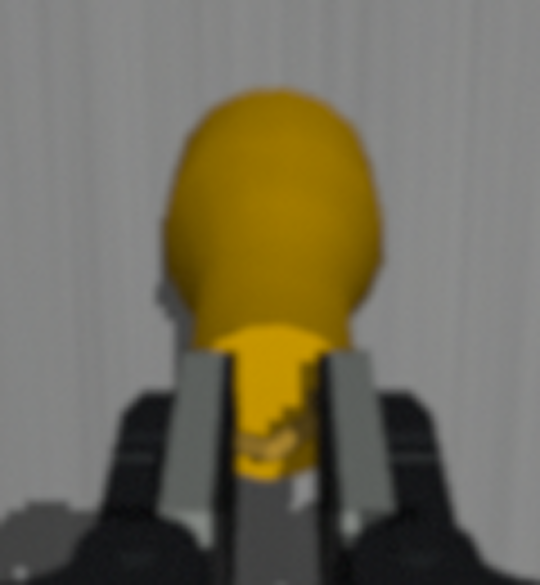

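```bash
python3 - <<'E'
from h import *
o=get_obs();print(o['finger_gap'],o['tcp_pos'],o['ft_force'],o['joint_pos'])
f=grab_frame('wrist')
for n,y,z in [('disk front',-110.5,88),('disk back',-134.5,88),('eye',-122.5,100),('tip front',-111,57.7),('tip back',-133,57.7),('tip front z88',-111,88),('padtop front',-111,96),('foot front',-102.5,0)]:
    print(n,z,[[int(v) for v in proj(f,(569+d,y,z),o)] for d in (-12,-5,5,12)])
E
```

```text
0.11926827797746714 [ 568.93876648 -122.05795572   57.39416335] [-0.43066184 -0.72483443  0.19520176] [-3.36945761e-01  5.04342521e-01 -2.07519942e-01  8.59039675e-01
  4.39549358e-07  1.23398166e+00]
disk front 88 [[231, 229], [231, 241], [231, 258], [231, 270]]
disk back 88 [[266, 230], [266, 241], [266, 257], [266, 269]]
eye 100 [[260, 228], [260, 241], [259, 258], [259, 271]]
tip front 57.7 [[212, 232], [212, 242], [212, 257], [212, 267]]
tip back 57.7 [[240, 233], [240, 243], [240, 256], [240, 266]]
tip front z88 88 [[232, 229], [232, 241], [232, 258], [232, 270]]
padtop front 96 [[238, 228], [238, 241], [238, 258], [238, 271]]
foot front 0 [[178, 236], [178, 244], [178, 255], [178, 263]]
```

The picture contradicts the reported TCP. The neck top sits exactly where the model predicts (rows 231–266), but the fingertips first show at row 238. That puts them at about z=95, roughly 36 mm higher than reported, so they closed on the space around the eye. I'll open and go lower in small steps, watching the force.

drive_tool(
  steps=[
    {"tx": 0, "ty": 0, "tz": 0, "ax": 0, "ay": 0, "az": 0, "claw": 70},
    {"tx": 0, "ty": 0, "tz": 0, "ax": 0, "ay": 0, "az": 0, "claw": 70},
    {"tx": 0, "ty": 0, "tz": 0, "ax": 0, "ay": 0, "az": 0, "claw": 70},
    {"tx": 0, "ty": 0, "tz": 0, "ax": 0, "ay": 0, "az": 0, "claw": 70},
    {"tx": 0, "ty": 0, "tz": 0, "ax": 0, "ay": 0, "az": 0, "claw": 70},
    {"tx": 0, "ty": 0, "tz": 0, "ax": 0, "ay": 0, "az": 0, "claw": 70},
    {"tx": 0, "ty": 0, "tz": 6, "ax": 0, "ay": 0, "az": 0, "claw": 70},
    {"tx": 0, "ty": 0, "tz": 12, "ax": 0, "ay": 0, "az": 0, "claw": 70},
    {"tx": 0, "ty": 0, "tz": 18, "ax": 0, "ay": 0, "az": 0, "claw": 70},
    {"tx": 0, "ty": 0, "tz": 18, "ax": 0, "ay": 0, "az": 0, "claw": 70},
  ],
)

```text
t: 3.53
tcp_pos: [567.9, -121.6, 37.7]
ee_rot: [-0.0, 1.0, -0.0, -0.001]
ft_force: [-0.2, 0.2, -0.1]
finger_gap: 0.82
```

```bash
python3 - <<'E'
from h import *
o=get_obs();print(o['finger_gap'],o['tcp_pos'],o['ft_force'])
f=grab_frame('wrist'); a=f['pixels'][130:330,130:380,::-1]; cv2.imwrite('pics/c3.png',cv2.resize(a,None,fx=3,fy=3))
for z in (88,60,40): print(z,[[int(v) for v in proj(f,(569+d,y,z),o)] for y in(-111,-133) for d in (-35,35)])
E
```

```text
0.8195781113606687 [ 567.85892921 -121.60858226   37.68269552] [-0.19983054  0.16058839 -0.13302996]
88 [[249, 185], [249, 318], [284, 188], [284, 314]]
60 [[226, 195], [226, 307], [257, 197], [257, 305]]
40 [[213, 200], [214, 302], [242, 202], [242, 300]]
```

View pics/c3.png

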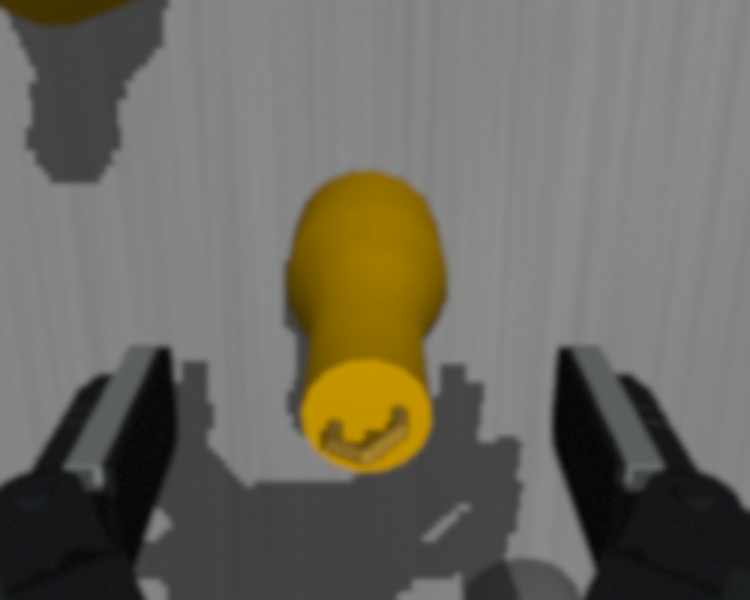

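The inner pad corners at about (245,187) match a tip height of z≈86 with the TCP reported at 38. So the fingers really end about 38 mm behind the reported TCP once closed. The force is nil, so I'll go to TCP z≈20 and close.

drive_tool(
  steps=[
    {"tx": 1, "ty": 0, "tz": 6, "ax": 0, "ay": 0, "az": 0, "claw": 70},
    {"tx": 1, "ty": 0, "tz": 12, "ax": 0, "ay": 0, "az": 0, "claw": 70},
    {"tx": 1, "ty": 0, "tz": 18, "ax": 0, "ay": 0, "az": 0, "claw": 60},
    {"tx": 1, "ty": 0, "tz": 18, "ax": 0, "ay": 0, "az": 0, "claw": 10},
    {"tx": 1, "ty": 0, "tz": 18, "ax": 0, "ay": 0, "az": 0, "claw": 10},
    {"tx": 1, "ty": 0, "tz": 18, "ax": 0, "ay": 0, "az": 0, "claw": 10},
    {"tx": 1, "ty": 0, "tz": 18, "ax": 0, "ay": 0, "az": 0, "claw": 10},
    {"tx": 1, "ty": 0, "tz": 18, "ax": 0, "ay": 0, "az": 0, "claw": 10},
    {"tx": 1, "ty": 0, "tz": 18, "ax": 0, "ay": 0, "az": 0, "claw": 10},
    {"tx": 1, "ty": 0, "tz": 18, "ax": 0, "ay": 0, "az": 0, "claw": 10},
  ],
  squeeze=60,
)

```text
t: 4.42
tcp_pos: [569.9, -122.0, 21.6]
ee_rot: [0.0, 1.0, -0.0, -0.0]
ft_force: [-2.5, -0.2, 0.9]
finger_gap: 0.257
```

Gripped: the gap is 0.257, about 22 mm. Now I lift to a foot height of about 250, then move beside the box for a look.

drive_tool(
  steps=[
    {"tx": 0, "ty": 0, "tz": -20, "ax": 0, "ay": 0, "az": 0, "claw": 10},
    {"tx": 0, "ty": 0, "tz": -55, "ax": 0, "ay": 0, "az": 0, "claw": 10},
    {"tx": 0, "ty": 0, "tz": -95, "ax": 0, "ay": 0, "az": 0, "claw": 10},
    {"tx": 0, "ty": 0, "tz": -135, "ax": 0, "ay": 0, "az": 0, "claw": 10},
    {"tx": 0, "ty": 0, "tz": -175, "ax": 0, "ay": 0, "az": 0, "claw": 10},
    {"tx": 0, "ty": -10, "tz": -215, "ax": 0, "ay": 0, "az": 0, "claw": 10},
    {"tx": -5, "ty": -35, "tz": -245, "ax": 0, "ay": 0, "az": 0, "claw": 10},
    {"tx": -15, "ty": -70, "tz": -250, "ax": 0, "ay": 0, "az": 0, "claw": 10},
    {"tx": -30, "ty": -105, "tz": -250, "ax": 0, "ay": 0, "az": 0, "claw": 10},
    {"tx": -40, "ty": -140, "tz": -250, "ax": 0, "ay": 0, "az": 0, "claw": 10},
    {"tx": -50, "ty": -170, "tz": -250, "ax": 0, "ay": 0, "az": 0, "claw": 10},
    {"tx": -50, "ty": -180, "tz": -250, "ax": 0, "ay": 0, "az": 0, "claw": 10},
  ],
)

```text
t: 5.42
tcp_pos: [517.8, 61.8, 271.6]
ee_rot: [-0.001, 1.0, 0.001, -0.0]
ft_force: [0.7, 0.1, -3.9]
finger_gap: 0.256
```

```bash
cat > m.py <<'E'
from h import *
np.set_printoptions(precision=1,suppress=True)
o=get_obs();print(o['t'],o['finger_gap'],o['tcp_pos'],o['ft_force'])
f=grab_frame('wrist'); save(f,'pics/w4.png')
px=f['pixels'].astype(int); red=((px[...,0]>110)&(px[...,1]<50)&(px[...,2]<50)).astype(np.uint8)
n,l,s,c=cv2.connectedComponentsWithStats(red)
for i in range(1,n):
    if s[i,4]>500:
        v,u=np.nonzero(l==i); P=np.array([onz(f,(a,b),209,o)[:2] for a,b in zip(v,u)],np.float32)
        print('red',s[i],cv2.minAreaRect(P))
for q in('mouth','flap'):
    for r in recognise(f,q)[:3]: print(q,np.round(r['position']),round(r['conf'],2),onz(f,r['position'],210,o))
print([np.round(proj(f,(p),o)) for p in [(520,165,210)]])
E
python3 m.py
```

```text
5.4167 0.25634667441729164 [517.8  61.8 271.6] [ 0.7  0.1 -3.9]
red [  191    12   111   119 12089] ((513.4476928710938, 165.93283081054688), (85.26739501953125, 83.08991241455078), 88.63434600830078)
mouth [ 83. 244.] 0.86 [512.9 159.6 210. ]
mouth [45. 63.] 0.56 [373.3 186.  210. ]
flap [ 69. 241.] 0.74 [510.6 169.9 210. ]
[array([ 76., 253.])]
```

View pics/w4.png

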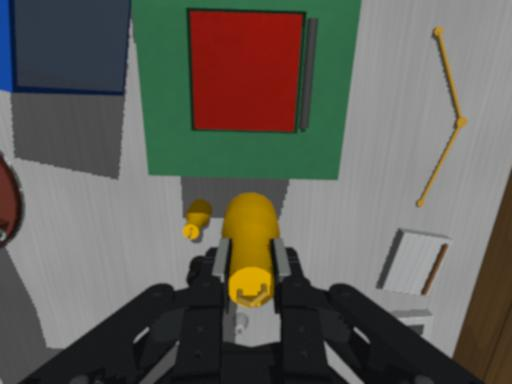

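The sinker hangs upright between the pads. The red flap spans cols 191–302 and rows 12–131, centred at (513,166) with yaw close to 0. The grey hinge bar is on its +x side at col 309. Next: go over it and down until the foot is above the flap, then push in.

drive_tool(
  steps=[
    {"tx": -1, "ty": -25, "tz": 0, "ax": 0, "ay": 0, "az": 0, "claw": 10},
    {"tx": -3, "ty": -60, "tz": 0, "ax": 0, "ay": 0, "az": 0, "claw": 10},
    {"tx": -5, "ty": -92, "tz": 0, "ax": 0, "ay": 0, "az": 0, "claw": 10},
    {"tx": -5, "ty": -104, "tz": 0, "ax": 0, "ay": 0, "az": 0, "claw": 10},
    {"tx": -5, "ty": -104, "tz": 0, "ax": 0, "ay": 0, "az": 0, "claw": 10},
    {"tx": -5, "ty": -104, "tz": 10, "ax": 0, "ay": 0, "az": 0, "claw": 10},
    {"tx": -5, "ty": -104, "tz": 20, "ax": 0, "ay": 0, "az": 0, "claw": 10},
  ],
)

```text
t: 6.15
tcp_pos: [516.0, 160.7, 251.1]
ee_rot: [0.0, 1.0, -0.0, 0.0]
ft_force: [0.2, -0.4, -4.3]
finger_gap: 0.252
```

```bash
python3 - <<'E'
from h import *
o=get_obs();print(o['finger_gap'],o['tcp_pos'],o['ft_force'])
f=grab_frame('scene'); a=f['pixels'][150:280,210:350,::-1]
g=grab_frame('wrist'); b=g['pixels'][:,90:430,::-1]
x,y,z=o['tcp_pos']
print('neck top model rows',[[int(v) for v in proj(g,(x,y+d,z-21+88),o)] for d in(12,-12)],'foot scene',proj(f,(x,y,z-21)),'mouth',proj(f,(513,166,210)))
cv2.imwrite('pics/c5.png',np.hstack([cv2.resize(a,(413,384)),b]))
E
```

```text
0.2522886351072683 [515.96622323 160.74417431 251.11440712] [ 0.20545472 -0.4305979  -4.34044026]
neck top model rows [[265, 249], [307, 249]] foot scene [np.float64(213.9330055920712), np.float64(279.3544669432461)] mouth [np.float64(215.42789459191914), np.float64(281.35762099638555)]
```

View pics/c5.png

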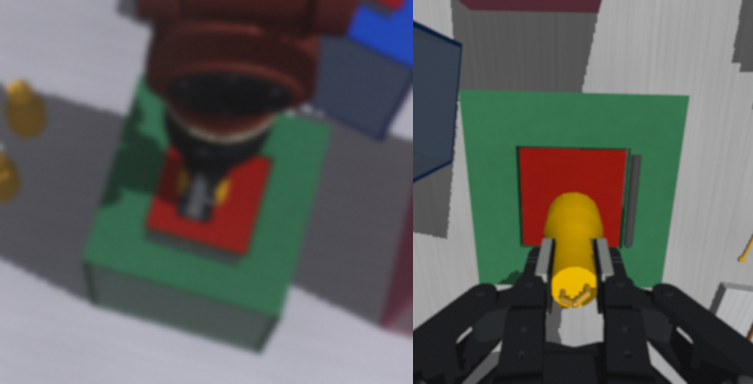

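The neck top is at rows 266–306, matching the model's 265–307, so it hasn't slipped. The sinker is over the flap and needs about (-3,+4) mm. Now pushing in to a foot depth of 50 mm while held.

drive_tool(
  steps=[
    {"tx": -3, "ty": -4, "tz": 0, "ax": 0, "ay": 0, "az": 0, "claw": 10},
    {"tx": -3, "ty": -4, "tz": 8, "ax": 0, "ay": 0, "az": 0, "claw": 10},
    {"tx": -3, "ty": -4, "tz": 16, "ax": 0, "ay": 0, "az": 0, "claw": 10},
    {"tx": -3, "ty": -4, "tz": 24, "ax": 0, "ay": 0, "az": 0, "claw": 10},
    {"tx": -3, "ty": -4, "tz": 32, "ax": 0, "ay": 0, "az": 0, "claw": 10},
    {"tx": -3, "ty": -4, "tz": 40, "ax": 0, "ay": 0, "az": 0, "claw": 10},
    {"tx": -3, "ty": -4, "tz": 48, "ax": 0, "ay": 0, "az": 0, "claw": 10},
    {"tx": -3, "ty": -4, "tz": 56, "ax": 0, "ay": 0, "az": 0, "claw": 10},
    {"tx": -3, "ty": -4, "tz": 64, "ax": 0, "ay": 0, "az": 0, "claw": 10},
    {"tx": -3, "ty": -4, "tz": 70, "ax": 0, "ay": 0, "az": 0, "claw": 10},
    {"tx": -3, "ty": -4, "tz": 70, "ax": 0, "ay": 0, "az": 0, "claw": 10},
    {"tx": -3, "ty": -4, "tz": 70, "ax": 0, "ay": 0, "az": 0, "claw": 10},
  ],
)

```text
t: 7.25
tcp_pos: [511.2, 165.9, 180.8]
ee_rot: [0.0, 1.0, 0.0, -0.001]
ft_force: [-1.7, -0.2, -3.6]
finger_gap: 0.259
```

```bash
python3 - <<'E'
from h import *
o=get_obs();print(o['finger_gap'],o['tcp_pos'],o['ft_force'])
g=grab_frame('wrist'); save(g,'pics/w6.png')
x,y,z=o['tcp_pos']
print([[int(v) for v in proj(g,(x,y+d,z-21+88),o)] for d in(12,-12)])
E
```

```text
0.259102395592944 [511.23430985 165.91174065 180.79981057] [-1.66834498 -0.24204332 -3.55208122]
[[265, 249], [307, 249]]
```

View pics/w6.png

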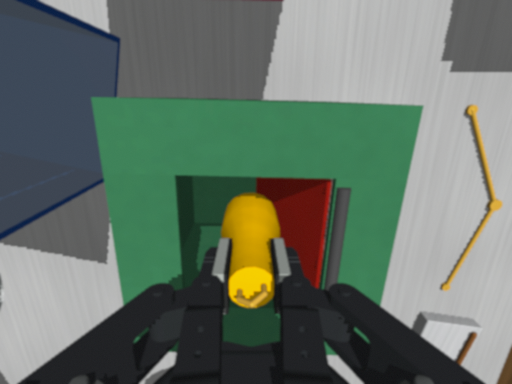

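The sinker is in the mouth with the flap (cols 257–330) swung well down beside it, held without slipping and clear of the edges. I let go.

drive_tool(
  steps=[
    {"tx": 0, "ty": 0, "tz": 0, "ax": 0, "ay": 0, "az": 0, "claw": 60},
    {"tx": 0, "ty": 0, "tz": 0, "ax": 0, "ay": 0, "az": 0, "claw": 60},
    {"tx": 0, "ty": 0, "tz": 0, "ax": 0, "ay": 0, "az": 0, "claw": 60},
    {"tx": 0, "ty": 0, "tz": 0, "ax": 0, "ay": 0, "az": 0, "claw": 60},
    {"tx": 0, "ty": 0, "tz": 0, "ax": 0, "ay": 0, "az": 0, "claw": 60},
    {"tx": 0, "ty": 0, "tz": -10, "ax": 0, "ay": 0, "az": 0, "claw": 60},
    {"tx": 0, "ty": 0, "tz": -35, "ax": 0, "ay": 0, "az": 0, "claw": 60},
    {"tx": 0, "ty": 0, "tz": -70, "ax": 0, "ay": 0, "az": 0, "claw": 60},
    {"tx": 0, "ty": 0, "tz": -100, "ax": 0, "ay": 0, "az": 0, "claw": 60},
    {"tx": 0, "ty": 10, "tz": -120, "ax": 0, "ay": 0, "az": 0, "claw": 60},
    {"tx": 0, "ty": 10, "tz": -120, "ax": 0, "ay": 0, "az": 0, "claw": 60},
    {"tx": 0, "ty": 10, "tz": -120, "ax": 0, "ay": 0, "az": 0, "claw": 60},
  ],
)

```text
t: 8.3
tcp_pos: [512.8, 155.9, 303.0]
ee_rot: [-0.0, 1.0, -0.0, 0.001]
ft_force: [0.1, -0.8, -0.1]
finger_gap: 0.699
```

```bash
python3 m.py; python3 - <<'E'
from h import *
f=grab_frame('side')
for q in('yellow_sinker_mid','bare_sinker_mid'):
  for r in recognise(f,q)[:3]: print(q,np.round(r['position']),round(r['conf'],2),onz(f,r['position'],44).round())
a=f['pixels'][150:290,250:430,::-1]; a=cv2.resize(a,(390,303)); w=cv2.imread('pics/w4.png'); w=cv2.resize(w,(404,303)); cv2.imwrite('pics/c7.png',np.hstack([a,w]))
E
```

```text
8.3 0.6994530138683709 [512.8 155.9 303. ] [ 0.1 -0.8 -0.1]
red [   0   41   23  100 1982] ((292.88397216796875, 246.09510803222656), (85.63748931884766, 20.419370651245117), 75.0381088256836)
red [ 209  134   86   83 6685] ((513.5467529296875, 166.12649536132812), (85.49364471435547, 83.44851684570312), 88.81946563720703)
mouth [  8. 214.] 0.86 [483.3 313.5 210. ]
mouth [166. 250.] 0.8 [513.5 177.7 210. ]
mouth [93. 65.] 0.58 [343.2 246.2 210. ]
flap [90. 12.] 0.72 [296.2 248.7 210. ]
flap [173. 249.] 0.6 [512.3 171.  210. ]
[array([179., 257.])]
yellow_sinker_mid [223. 309.] 0.53 [495. -42.  44.]
yellow_sinker_mid [246. 298.] 0.47 [422. -40.  44.]
bare_sinker_mid [217. 397.] 0.8 [ 616. -253.   44.]
```

View pics/c7.png

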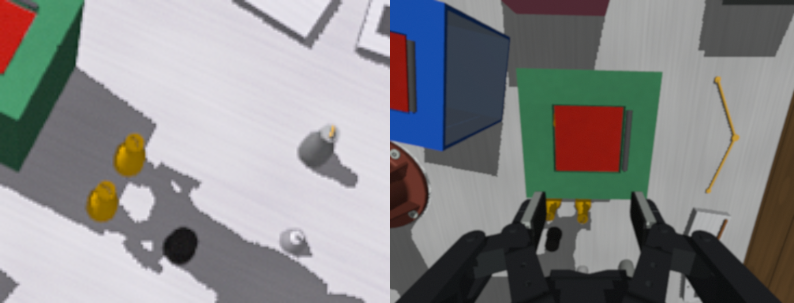

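The flap is level again with the same 85×83 outline as before, and the other sinkers are standing. There's a small yellowish fleck at the flap's left edge, so I'll zoom in.

```bash
python3 - <<'E'
from h import *
o=get_obs();f=grab_frame('wrist'); a=f['pixels'][120:230,195:315,::-1]; cv2.imwrite('pics/c8.png',cv2.resize(a,None,fx=5,fy=5,interpolation=cv2.INTER_NEAREST))
px=f['pixels'].astype(int)[120:230,195:240]; m=(px[...,0]>90)&(px[...,1]>60)&(px[...,2]<60)
for v,u in np.argwhere(m)[:20]: print(v+120,u+195,px[v,u],onz(f,(v+120,u+195),210,o).round(1),onz(f,(v+120,u+195),100,o).round())
E
```

```text
146 209 [94 62 15] [471.6 198.5 210. ] [455. 181. 100.]
147 209 [93 63 16] [471.5 197.5 210. ] [455. 179. 100.]
148 209 [94 63 15] [471.5 196.5 210. ] [455. 178. 100.]
149 209 [94 62 12] [471.5 195.6 210. ] [455. 177. 100.]
150 209 [94 62 14] [471.4 194.6 210. ] [455. 175. 100.]
151 209 [98 68 13] [471.4 193.6 210. ] [455. 174. 100.]
152 209 [103  74  18] [471.3 192.6 210. ] [455. 172. 100.]
152 210 [126  63   4] [472.3 192.6 210. ] [456. 172. 100.]
153 209 [109  79  13] [471.3 191.6 210. ] [455. 171. 100.]
153 210 [129  67   8] [472.2 191.6 210. ] [456. 171. 100.]
154 209 [116  82   9] [471.2 190.7 210. ] [455. 170. 100.]
154 210 [132  69   6] [472.2 190.7 210. ] [456. 170. 100.]
155 208 [94 82 33] [470.2 189.7 210. ] [453. 168. 100.]
155 209 [119  84   6] [471.2 189.7 210. ] [454. 168. 100.]
155 210 [132  69   6] [472.1 189.7 210. ] [456. 168. 100.]
156 208 [93 81 30] [470.1 188.7 210. ] [453. 167. 100.]
156 209 [119  83   7] [471.1 188.7 210. ] [454. 167. 100.]
156 210 [132  70   4] [472.1 188.7 210. ] [456. 167. 100.]
157 209 [116  83  10] [471.1 187.7 210. ] [454. 166. 100.]
157 210 [131  72   9] [472.  187.7 210. ] [456. 166. 100.]
```

View pics/c8.png

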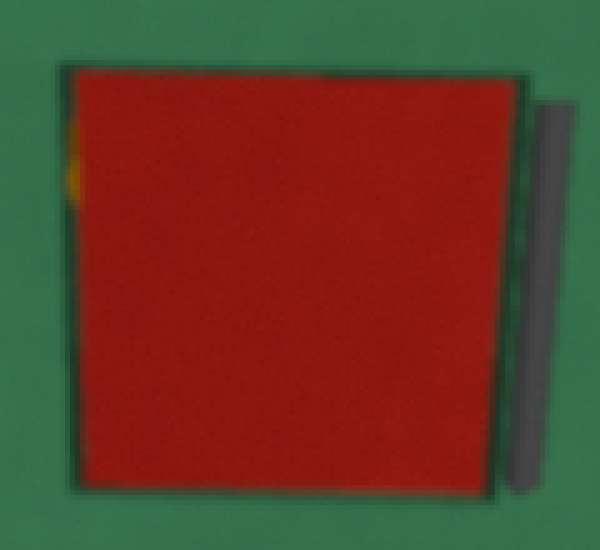

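The flap sits level, and through its 3 mm free-edge slit a strip of yellow shows below it. That is the sinker inside the box. I'm handing in.

```bash
python3 -c "
from cell import *
print(close_job(), get_obs()['t'])"
```

```text
the job is handed in; nothing more can be done
the job is handed in; nothing more can be done
```

The farthest yellow sinker, at about (569, -122), is in the green stock box and the flap has shut behind it. I handed the job in at about 8.5 s on the clock. I pushed the sinker down through the red flap until its foot was about 50 mm below the mouth. The flap was well open and I still had hold of it when I let go, then I lifted clear.

**Last checks:**
- **Flap:** it is level again, with the same outline and centre as before the push.
- **Sinker:** yellow shows only through the flap's edge slit, below the top face, so it is inside. It may be leaning or lying there; I couldn't tell which.
- **Other sinkers:** the grey one and the other two yellow ones are still standing. In the last side view the grey one came out at (616, -253), against (608, -256) at the start, which is within the networks' scatter.
- **Robot:** the gripper is about 100 mm clear of the box. The last force reading was close to zero.

**What disagreed:** the first grasp closed on the space around the brass eye instead of the neck. The wrist picture showed the fingertips about 38 mm further back than the reported tool tip. I reopened, went lower by that amount and regripped. From then on I used that offset, and the held sinker's position in the pictures matched it. I never found out what causes the offset.

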